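# Tap the specimen chucks home in the cold bar

## Robot

A 6-joint arm with a two-finger parallel gripper is mounted at the origin on the work surface. World frame = base frame: x ahead of the robot, y to its left, z up, the work surface at z = 0. Lengths are in m, angles in rad, forces in N, time in s.
With the tool pointing down it reaches from about 0.375 to 0.9 m from the base axis. Payload 3.1 kg.
Tool frame: the origin (TCP) lies on the centre line of the jaws, within the pads' length; the fingertips stand ahead of it and the grasp point (between the pads) lies 3 mm ahead of it (robot.tip_reach is the z of the fingertips in the tool frame, in m); z points along the fingers, y is the line along which they close (so a half turn about z gives the same grasp; the last joint's range is limited). The gripper opens to 87 mm and grips with 3 to 60 N. Pads are 19 mm wide; open, the fingers measure 117 mm over their backs; the gripper's body (75 mm by 190 mm) begins 51 mm behind the grasp point.
Start: joints at [1.002, 0.527, 1.433, -0, 1.181, -0.178], TCP at [0.237, 0.578, 0.245] pointing down, gripper open.
Joint ranges: [-3.08, 3.08], [-0.75, 2.2], [0.22, 2.44], [-1.43, 4.57], [0, 2.65], [-2.85, 2.85]. Speed limits (rad/s): [2.79, 2.79, 3.14, 3.14, 3.14, 3.14].

## Interface

Orientations are given as a unit quaternion [x, y, z, w].
In Python, from rig import sensors, eyes, ticket, robot gives the robot as it stands.
- The arm moves only by the tool drive_tool, never from a script. Its argument "deltas" is a list that holds one entry, the list of rows, each a list of 6 numbers: the shift along the tool's x, y, z in mm, then the turn, a rotation vector about the tool's x, y, z in rad. A call has 1 to 8 rows; each row shifts and turns the commanded pose from where the row before left it, along the tool's axes as they then stand; what a row does not reach is not made up. A row lasts 1/12 s, in which the tool goes at most 41.7 mm and 7.16 degrees, less where a joint would pass 70% of its speed; a pose out of reach is approached as far as the arm can. A call is refused whole if a number of a shift passes 41.7 or a number of a turn 0.125, either way. A call with a gripper value outside its range is refused whole. "gripper" is the opening in per cent of the stroke, from 0 (shut) to 100 (fully open), set as the call begins (left out, the last holds). The fingers move at their own pace and stop on an object; "squeeze" is the grip in N (left out, the last holds). Time passes only in rows, so rows that do not move let the fingers close. It gives the time, the measured TCP pose, the force, the opening and the grip force at its end, in the units of the state.
- sensors.get_obs(): the state, without advancing time (a new reading comes with each control period).
- eyes.camera(name): name is "side" or "top" or "wrist"; returns a dict with "img" (480x640x3 uint8, red, green, blue), "fov_y" (degrees; the focal length in pixels is half the picture's height over the tangent of half this angle, whatever the lens; pixels are square), "cx", "cy" (the principal point, pixels), "xyz" and "attitude" of the camera in the world; the wrist camera has in their place "hand_eye" (4x4, takes a point from camera to tool coordinates, whose origin is the TCP and whose axes are the flange's). Camera axes: x right, y up, looking along -z (the intrinsics and any distortion apply to the point x, -y, -z); pixel columns grow to the right and rows downward; lengths in m; the calibration is good to about 2 mm. A picture is of the moment at which its call begins: read the wrist's pose just before it. There is no depth.
- ticket.hand_in(): hands the job in; it is judged then, once.
The state is a dict: "time": time; "q": joint angles; "joint_velocities": joint speeds; "joint_torque": joint torques, N m; "position": TCP position; "tool_rot": TCP orientation; "ft_force": force on the tool from outside, world axes, zero at the start; "moment": the same for the moment, N m; "grip_width": finger opening in m; "grip_force": force on a finger pad.
Only numpy, scipy, OpenCV 4.12 (cv2) and the standard library are available. Lean on these libraries where they do the work, as an engineer would, in place of code of your own. Each camera call takes 0.05 s, during which the arm holds its last target. There are 200 camera calls.

## Task

Four bare metal specimen chucks stand proud on their stems in the cold bar. With the fingertips, gently tap the three round ones down until each rests fully home on the bar, strictly in order of size: the largest, then the middle one, then the smallest. Leave the square chuck standing, do not pull any chuck up, and leave the jar, brush and mould where they are.

Things in the scene. Friction and masses are not known exactly. Their poses are not given: they have to be found in the camera images.
- bar: fixed dark grey anodised cold bar on a cream foot (foot 130 x 380 x 12 mm), bar 110 mm (its x) by 360 mm (its y), flat top 45 mm above the work surface; origin under its centre at surface height (z = 0). Four chuck seats lie in its frame at (x, y) = (18, -117), (-18, -39), (18, 39), (-18, 117) mm; which chuck is in which seat varies. Each seat has a rubber washer 2 mm thick around its bore
- chuck_large: the largest round chuck: disc 56 mm across, 8 mm thick, bare aluminium, flat top, on an upright 10 mm stem that slides stiffly in the bar's bore; origin at the centre of the top face, z up. The top face is 66 to 69 mm above the work surface at the start; fully home (disc resting on its washer) it is at 55 mm
- stem_large (a joint): how far the large chuck is pushed down, m: 0 to 0.003 at the start, 0.014 when fully home on its washer; negative if pulled up. A push of 4 to 5 N moves it, it stays wherever it is left and does not spring back; at 0.014 the washer stops it, giving a millimetre or two under more force
- chuck_medium: the middle-sized round chuck: disc 40 mm across, 8 mm thick, bare aluminium, flat top, on an upright 10 mm stem that slides stiffly in the bar's bore; origin at the centre of the top face, z up. The top face is 66 to 69 mm above the work surface at the start; fully home (disc resting on its washer) it is at 55 mm
- stem_medium (a joint): how far the medium chuck is pushed down, m: 0 to 0.003 at the start, 0.014 when fully home on its washer; negative if pulled up. A push of 4 to 5 N moves it, it stays wherever it is left and does not spring back; at 0.014 the washer stops it, giving a millimetre or two under more force
- chuck_small: the smallest round chuck: disc 26 mm across, 8 mm thick, bare aluminium, flat top, on an upright 10 mm stem that slides stiffly in the bar's bore; origin at the centre of the top face, z up. The top face is 66 to 69 mm above the work surface at the start; fully home (disc resting on its washer) it is at 55 mm
- stem_small (a joint): how far the small chuck is pushed down, m: 0 to 0.003 at the start, 0.014 when fully home on its washer; negative if pulled up. A push of 4 to 5 N moves it, it stays wherever it is left and does not spring back; at 0.014 the washer stops it, giving a millimetre or two under more force
- chuck_square: the square chuck: plate 36 x 36 mm with straight grooves, to be left standing, 8 mm thick, bare aluminium, flat top, on an upright 10 mm stem that slides stiffly in the bar's bore; origin at the centre of the top face, z up. The top face is 66 to 69 mm above the work surface at the start; fully home (disc resting on its washer) it is at 55 mm
- stem_square (a joint): how far the square chuck is pushed down, m: 0 to 0.003 at the start, 0.014 when fully home on its washer; negative if pulled up. A push of 4 to 5 N moves it, it stays wherever it is left and does not spring back; at 0.014 the washer stops it, giving a millimetre or two under more force
- jar: loose amber glass jar, 52 mm across, 75 mm tall; origin under its centre; to be left alone
- brush: loose wooden-handled brush lying flat, 170 mm long along its x; to be left alone
- mould: loose small steel embedding mould, an open tray 40 x 55 x 14 mm; origin under its centre; to be left alone

How it is judged:
By the outcome, as a careful person would: the job done as asked, in the order asked, and still so for the second after the job is handed in, with the robot touching nothing.
It also fails if it takes over 48 s, if anything falls off the work surface, if the arm or the gripper's body presses on something with over 40 N, if the wrist force passes 120 N, or if a joint passes its speed limit or range.

## Working session

There is one attempt and no reset: what is moved stays moved. The work goes in short steps, Python scripts to look and compute and a tool call to move; the robot and the scene stay as the last step left them, time stands still between calls to the robot, and variables do not carry over. Pictures are saved under pics/ and viewed, at most 10 in all, crops included, and the job is handed in when it is done.

Besides the shell and the picture viewer there is one more tool, called by a JSON object that holds its "name" and its "arguments", one argument or row to a line. drive_tool: Moves the arm, as the interface text tells. Its arguments: {"type":"object","properties":{"deltas":{"type":"array"},"gripper":{"type":"number"},"squeeze":{"type":"number"}},"required":["deltas"]}

```bash
mkdir -p pics; ls; python3 - <<'E'
from rig import sensors, eyes, ticket, robot
import cv2
o=sensors.get_obs(); print(o); print(robot.tip_reach)
for n in("top","side"):
    c=eyes.camera(n); cv2.imwrite(f"pics/{n}0.png",c["img"][:,:,::-1]); print({k:v for k,v in c.items() if k!="img"})
E
```

```text
pics
{'time': 0.0, 'q': array([ 1.00249987e+00,  5.28451821e-01,  1.43392224e+00, -7.16727990e-06,
        1.18138496e+00, -1.78488805e-01]), 'joint_velocities': array([-6.66483725e-04,  5.64087002e-06, -1.32776910e-03, -8.19523720e-04,
       -1.21490779e-03,  6.47286783e-04]), 'joint_torque': array([-3.15851885e-04, -4.40031874e+01, -1.76596195e+01,  6.34408020e-02,
        5.80602069e-02, -1.50418614e-04]), 'position': array([0.23709501, 0.57753254, 0.24357406]), 'tool_rot': array([ 1.93670731e-01,  9.81065989e-01, -1.00975673e-03, -3.92034629e-04]), 'ft_force': array([-0.50340045, -0.52696435, -0.00252673]), 'moment': array([ 0.00754568,  0.02105736, -0.00555336]), 'grip_force': 0.0, 'grip_width': 0.08723355584134387}
0.022
{'fov_y': 44.68698407532023, 'cx': 315.8261611380759, 'cy': 239.0370931059606, 'xyz': array([0.33898637, 0.01659162, 1.02471558]), 'attitude': array([-0.07421111,  0.07131698,  0.71096554, -0.69565408])}
{'fov_y': 47.259531287230736, 'cx': 320.99500030045704, 'cy': 232.8887997410807, 'xyz': array([ 0.2270147 , -0.77950634,  0.75611883]), 'attitude': array([ 0.4270216 , -0.07958985, -0.14607999,  0.88880743])}
```

View pics/top0.png

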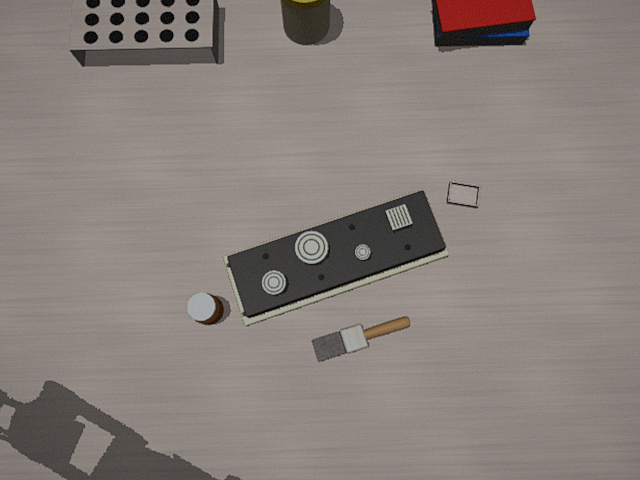

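View pics/side0.png

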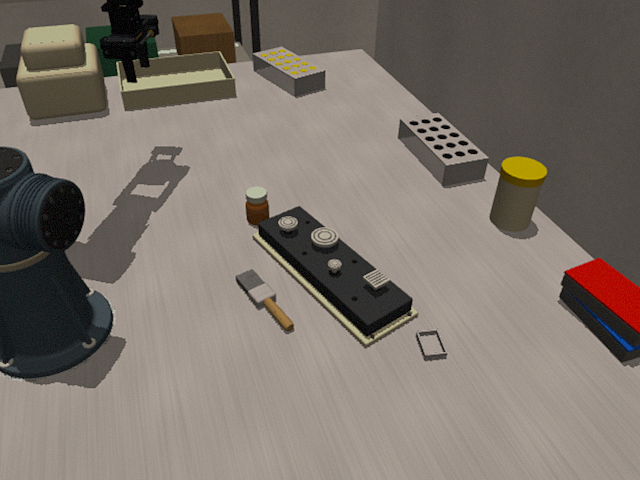

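The top view shows the large chuck at (312,247), the medium at (274,282), the small at (363,252) and the square at (399,217). The jar is at (205,308), beside the medium end, and the brush is on the robot's side. In the side view the large is at (325,237), the medium at (288,223), the small at (335,265) and the square at (376,279).

```bash
cat > h.py <<'E'
import numpy as np, cv2
from scipy.spatial.transform import Rotation as R
def K(c): return 240/np.tan(np.radians(c["fov_y"])/2)
def ray(c,u,v):
    f=K(c); d=np.array([(u-c["cx"])/f,-(v-c["cy"])/f,-1])
    d=R.from_quat(c["attitude"]).apply(d); return c["xyz"],d/np.linalg.norm(d)
def plane(c,u,v,z):
    p,d=ray(c,u,v); return p+d*(z-p[2])/d[2]
def tri(r1,r2):
    (p,d),(q,e)=r1,r2
    s=np.linalg.lstsq(np.c_[d,-e],q-p,rcond=None)[0]
    a,b=p+d*s[0],q+e*s[1]; return (a+b)/2,np.linalg.norm(a-b)
def blob(img,u,v,r):
    """ellipse around the bright outline of the chuck near (u,v)"""
    g=cv2.cvtColor(img,cv2.COLOR_RGB2GRAY)
    m=np.zeros_like(g); cv2.circle(m,(u,v),r,255,-1)
    m&=((g>75)*255).astype(np.uint8)
    m=cv2.morphologyEx(m,cv2.MORPH_CLOSE,np.ones((5,5)))
    cs=cv2.findContours(m,cv2.RETR_EXTERNAL,cv2.CHAIN_APPROX_NONE)[0]
    return cv2.fitEllipse(cv2.convexHull(max(cs,key=cv2.contourArea)))
E
python3 - <<'E'
from h import *
from rig import eyes
t,s=eyes.camera("top"),eyes.camera("side")
P={}
for n,a,b in(("large",(312,247,23),(325,237,18)),("medium",(274,282,18),(288,223,14)),("small",(363,252,14),(335,265,10)),("square",(399,217,19),(376,279,15))):
    ea,eb=blob(t["img"],*a),blob(s["img"],*b)
    x,g=tri(ray(t,*ea[0]),ray(s,*eb[0])); pz=plane(t,*ea[0],.0675); P[n]=pz
    h=(1.0247-.0675)/K(t)*1000
    print(n,np.round(ea[0],1),"diam mm",np.round(np.array(ea[1])*h,1),np.round(eb[0],1),np.round(eb[1],1),"tri",x.round(4),"gap",g.round(4),"plane",pz.round(4))
# bar fit: seats in order
seats=np.array([[18,-117],[-18,-39],[18,39],[-18,117]])/1000.
for order in(("square","small","large","medium"),("medium","large","small","square")):
    A=np.array([P[n][:2] for n in order]);a0,s0=A.mean(0),seats.mean(0)
    U,_,V=np.linalg.svd((seats-s0).T@(A-a0)); D=np.diag([1,np.linalg.det(U@V)]); Rm=(U@D@V).T
    fit=(seats-s0)@Rm.T+a0
    print(order,"yaw",np.arctan2(Rm[1,0],Rm[0,0]).round(4),"bar",a0.round(4),"res mm",((A-fit)*1000).round(1).tolist(),fit.round(4).tolist())
hsv=cv2.cvtColor(t["img"],cv2.COLOR_RGB2HSV)
print("jar",plane(t,203,306,.075).round(3),"brush",plane(t,313,345,.02).round(3),plane(t,410,322,.02).round(3),"mould",plane(t,463,195,0).round(3))
E
```

```text
large [310.2 243.8] diam mm [57.6 65.3] [326.3 232.7] [26.1 33.3] tri [0.5306 0.028  0.0705] gap 0.0001 plane [0.5313 0.028  0.0675]
medium [273.3 281.9] diam mm [39.5 40.7] [287.2 219. ] [19.5 20.9] tri [0.4672 0.0895 0.0755] gap 0.0006 plane [0.4686 0.0901 0.0675]
small [362.3 251.6] diam mm [25.1 25.8] [334.2 263.4] [ 9.8 13.8] tri [ 0.516  -0.0586  0.0657] gap 0.0008 plane [ 0.5161 -0.0586  0.0675]
square [398.6 216.7] diam mm [41.6 48.5] [377.  275.7] [22.6 28.1] tri [ 0.5745 -0.1216  0.0723] gap 0.0022 plane [ 0.5745 -0.122   0.0675]
('square', 'small', 'large', 'medium') yaw 0.3046 bar [ 0.5226 -0.0156] res mm [[-0.3, -0.1], [-1.0, -0.3], [3.2, 1.0], [-1.8, -0.5]] [[0.5749, -0.1218], [0.5171, -0.0582], [0.5281, 0.027], [0.4703, 0.0906]]
('medium', 'large', 'small', 'square') yaw -2.837 bar [ 0.5226 -0.0156] res mm [[-1.8, -0.5], [3.2, 1.0], [-1.0, -0.3], [-0.3, -0.1]] [[0.4703, 0.0906], [0.5281, 0.027], [0.5171, -0.0582], [0.5749, -0.1218]]
jar [0.431 0.204 0.075] brush [0.366 0.027 0.02 ] [ 0.401 -0.139  0.02 ] mould [ 0.629 -0.251  0.   ]
```

{"name": "drive_tool", "arguments": {
  "deltas": [
    [[-29.9, -25, 0, 0, 0, 0], [-29.9, -25, 0, 0, 0, 0], [-29.9, -25, 0, 0, 0, 0], [-29.9, -25, 0, 0, 0, 0], [-29.9, -25, 0, 0, 0, 0], [-29.9, -25, 0, 0, 0, 0], [-29.9, -25, 0, 0, 0, 0], [-29.9, -25, 0, 0, 0, 0]]
  ],
  "gripper": 0,
  "squeeze": 10
}}

```text
time: 0.87
position: [0.3831, 0.3005, 0.2446]
tool_rot: [0.194, 0.981, 0.0, 0.0]
ft_force: [1.0, 0.2, 0.5]
grip_width: 0.0414
grip_force: 0.0
```

{"name": "drive_tool", "arguments": {
  "deltas": [
    [[-29.9, -25, 0, 0, 0, 0], [-29.9, -25, 0, 0, 0, 0], [-29.9, -25, 0, 0, 0, 0], [-29.9, -25, 0, 0, 0, 0], [-29.9, -25, 0, 0, 0, 0], [-29.9, -25, 0, 0, 0, 0], [-20, -17, 0, 0, 0, 0], [0, 0, 0, 0, 0, 0]]
  ]
}}

```text
time: 1.53
position: [0.5072, 0.0674, 0.2447]
tool_rot: [0.196, 0.981, -0.001, 0.002]
ft_force: [0.2, -0.2, 0.9]
grip_width: 0.0003
grip_force: 0.0
```

```bash
cat >> h.py <<'E'
def tgt(o,xy,tipz):
    d=np.array([*xy,tipz+.022])-o["position"]
    return (R.from_quat(o["tool_rot"]).inv().apply(d)*1000).round(1)
E
python3 - <<'E'
from h import *
from rig import eyes,sensors
P={"medium":(.4686,.0901),"small":(.5161,-.0586),"square":(.5745,-.122)}
S={"square":(18,-117),"small":(-18,-39),"large":(18,39),"medium":(-18,117)}
n=["square","small","medium"]
A=np.array([S[k] for k in n])/1000.; B=np.array([P[k] for k in n])
U,_,V=np.linalg.svd((A-A.mean(0)).T@(B-B.mean(0))); M=(U@V).T
for k in S: print(k,((np.array(S[k])/1000-A.mean(0))@M.T+B.mean(0)).round(4),P.get(k))
o=sensors.get_obs(); print(o["time"],o["position"],R.from_quat(o["tool_rot"]).as_matrix().round(3).tolist(),o["ft_force"],o["grip_width"])
c=eyes.camera("wrist"); cv2.imwrite("pics/w1.png",c["img"][:,:,::-1]); print(c["hand_eye"].round(3).tolist(),c["fov_y"],c["cx"],c["cy"],[k for k in c])
E
```

```text
square [ 0.5743 -0.1219] (0.5745, -0.122)
small [ 0.5162 -0.0586] (0.5161, -0.0586)
large [0.5267 0.0267] None
medium [0.4686 0.09  ] (0.4686, 0.0901)
1.5333 [0.50715578 0.06739763 0.24474635] [[-0.923, 0.385, 0.004], [0.385, 0.923, -0.002], [-0.004, -0.0, -1.0]] [ 0.18998528 -0.23716143  0.92803235] 0.00034979611223151855
[[-0.001, 0.954, 0.3, 0.083], [1.0, 0.0, 0.001, -0.0], [0.001, 0.3, -0.954, -0.141], [0.0, 0.0, 0.0, 1.0]] 59.90037211932167 321.7568819187243 241.90696903972963 ['img', 'fov_y', 'cx', 'cy', 'hand_eye']
```

View pics/w1.png

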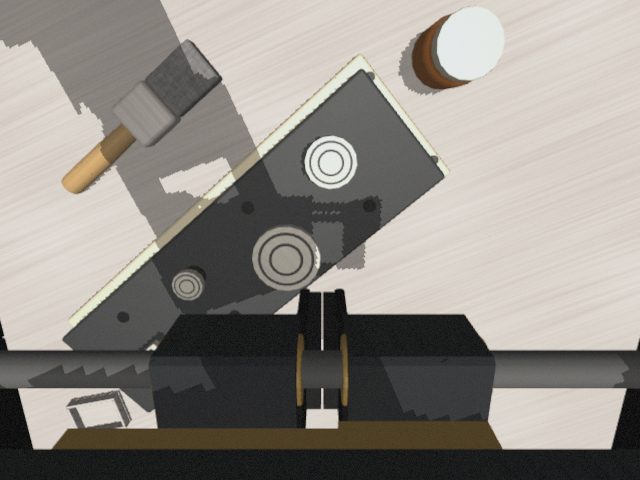

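The wrist view shows the large chuck at (287,258), the medium at (330,162), the small at (188,285) and shut fingers. The seat fit is consistent to within 0.3 mm, so I'll cross-check it with the wrist view.

```bash
python3 - <<'E'
from h import *
from rig import sensors
o=sensors.get_obs()
H=np.array([[-0.001,.954,.3,.083],[1,0,.001,0],[.001,.3,-.954,-.141],[0,0,0,1]])
f=240/np.tan(np.radians(59.9)/2); Rt=R.from_quat(o["tool_rot"]).as_matrix()
for n,u,v in(("large",287,258),("medium",330,162),("small",188,285)):
    d=Rt@H[:3,:3]@np.array([(u-321.8)/f,-(v-241.9)/f,-1]); p=o["position"]+Rt@H[:3,3]
    print(n,(p+d*(.0675-p[2])/d[2]).round(4))
print(tgt(o,(.5267,.0267),.080))
E
```

```text
large [0.5227 0.0315 0.0675]
medium [0.4649 0.0928 0.0675]
small [ 0.5128 -0.0538  0.0675]
[-36.3 -31.4 142.5]
```

{"name": "drive_tool", "arguments": {
  "deltas": [
    [[0, 0, 20, 0, 0, 0], [0, 0, 0, 0, 0, 0], [0, 0, 0, 0, 0, 0]]
  ]
}}

```text
time: 1.83
position: [0.502, 0.073, 0.2238]
tool_rot: [0.193, 0.981, -0.0, -0.002]
ft_force: [0.9, -0.8, -0.9]
grip_width: 0.0006
grip_force: 0.0
```

```bash
python3 - <<'E'
from h import *
from rig import sensors,eyes
o=sensors.get_obs(); c=eyes.camera("wrist"); cv2.imwrite("pics/w2.png",c["img"][:,:,::-1])
H=c["hand_eye"]; print(o["position"],np.abs(o["joint_velocities"]).max())
f=K(c); Rt=R.from_quat(o["tool_rot"]).as_matrix()
g=cv2.medianBlur(cv2.cvtColor(c["img"],cv2.COLOR_RGB2GRAY),5)
ci=cv2.HoughCircles(g,cv2.HOUGH_GRADIENT,1.2,40,param1=120,param2=35,minRadius=12,maxRadius=45)
for u,v,r in ci[0]:
    d=Rt@H[:3,:3]@np.array([(u-c["cx"])/f,-(v-c["cy"])/f,-1]); p=o["position"]+Rt@H[:3,3]; s=(.0675-p[2])/d[2]
    print(u,v,"diam mm",2*r*s/f*1000,(p+d*s).round(4))
print(tgt(o,(.5267,.0267),.080))
E
```

```text
[0.50198393 0.07301312 0.22379882] 0.028942816629318878
280.2 275.40002 diam mm 47.515768407453194 [0.5234 0.0287 0.0675]
325.80002 178.20001 diam mm 30.677845878342062 [0.4676 0.0892 0.0675]
173.40001 305.40002 diam mm 24.14030521192109 [ 0.5147 -0.0593  0.0675]
[-40.9 -33.4 121.7]
```

The views agree to within about 3 mm. Next I'll hover over the large chuck.

{"name": "drive_tool", "arguments": {
  "deltas": [
    [[-20, -16.5, 20, 0, 0, 0], [-20, -16.5, 20, 0, 0, 0], [0, 0, 27, 0, 0, 0], [0, 0, 25, 0, 0, 0], [0, 0, 16, 0, 0, 0], [0, 0, 8, 0, 0, 0], [0, 0, 4, 0, 0, 0], [0, 0, 0, 0, 0, 0]]
  ]
}}

```text
time: 2.55
position: [0.5283, 0.0268, 0.1046]
tool_rot: [0.193, 0.981, 0.0, -0.0]
ft_force: [-0.8, -0.8, -0.4]
grip_width: 0.0008
grip_force: 0.0
```

{"name": "drive_tool", "arguments": {
  "deltas": [
    [[0, 0, 3, 0, 0, 0], [0, 0, 3, 0, 0, 0], [0, 0, 2, 0, 0, 0], [0, 0, 2, 0, 0, 0], [0, 0, 2, 0, 0, 0], [0, 0, 2, 0, 0, 0], [0, 0, 2, 0, 0, 0], [0, 0, 0, 0, 0, 0]]
  ]
}}

```text
time: 3.22
position: [0.5282, 0.0262, 0.0883]
tool_rot: [0.194, 0.981, 0.0, -0.0]
ft_force: [-0.2, -0.9, -0.5]
grip_width: 0.0006
grip_force: 0.0
```

{"name": "drive_tool", "arguments": {
  "deltas": [
    [[0, 0, 1.5, 0, 0, 0], [0, 0, 1.5, 0, 0, 0], [0, 0, 1.5, 0, 0, 0], [0, 0, 1.5, 0, 0, 0], [0, 0, 1.5, 0, 0, 0], [0, 0, 0, 0, 0, 0]]
  ]
}}

```text
time: 3.72
position: [0.5282, 0.0262, 0.0808]
tool_rot: [0.194, 0.981, -0.0, 0.0]
ft_force: [-0.8, -0.5, 2.3]
grip_width: 0.0006
grip_force: 0.8
```

{"name": "drive_tool", "arguments": {
  "deltas": [
    [[0, 0, 1, 0, 0, 0], [0, 0, 1, 0, 0, 0], [0, 0, 1, 0, 0, 0], [0, 0, 0.5, 0, 0, 0], [0, 0, 0, 0, 0, 0]]
  ]
}}

```text
time: 4.13
position: [0.5282, 0.0262, 0.0774]
tool_rot: [0.194, 0.981, -0.0, 0.0]
ft_force: [-0.3, -0.4, 2.8]
grip_width: 0.0005
grip_force: 1.4
```

{"name": "drive_tool", "arguments": {
  "deltas": [
    [[0, 0, 0.5, 0, 0, 0], [0, 0, 0, 0, 0, 0]]
  ]
}}

```text
time: 4.3
position: [0.5282, 0.0262, 0.0774]
tool_rot: [0.194, 0.981, -0.0, 0.0]
ft_force: [-0.6, -1.2, 6.8]
grip_width: 0.0004
grip_force: 3.2
```

{"name": "drive_tool", "arguments": {
  "deltas": [
    [[0, 0, 0.5, 0, 0, 0], [0, 0, 0, 0, 0, 0]]
  ]
}}

```text
time: 4.47
position: [0.5282, 0.0262, 0.0774]
tool_rot: [0.194, 0.981, -0.0, 0.0]
ft_force: [-2.3, 0.0, 9.8]
grip_width: 0.0005
grip_force: 5.0
```

{"name": "drive_tool", "arguments": {
  "deltas": [
    [[0, 0, 0.5, 0, 0, 0], [0, 0, 0.3, 0, 0, 0], [0, 0, 0, 0, 0, 0]]
  ]
}}

```text
time: 4.72
position: [0.5282, 0.0262, 0.0773]
tool_rot: [0.194, 0.981, -0.0, 0.0]
ft_force: [-3.2, -0.4, 15.9]
grip_width: 0.0006
grip_force: 7.8
```

Large is home: it stopped at tip z = 55.3 mm and the force rose to 16 N. Moving to the medium.

{"name": "drive_tool", "arguments": {
  "deltas": [
    [[0, 0, -10, 0, 0, 0], [0, 0, -30, 0, 0, 0], [26.5, 12.1, 0, 0, 0, 0], [26.5, 12.1, 0, 0, 0, 0], [26.4, 12.1, 0, 0, 0, 0], [0, 0, 5, 0, 0, 0], [0, 0, 5, 0, 0, 0], [0, 0, 0, 0, 0, 0]]
  ]
}}

```text
time: 5.38
position: [0.469, 0.0899, 0.105]
tool_rot: [0.193, 0.981, -0.0, 0.0]
ft_force: [-0.3, 0.2, -0.3]
grip_width: 0.0006
grip_force: 0.0
```

{"name": "drive_tool", "arguments": {
  "deltas": [
    [[0, 0, 3, 0, 0, 0], [0, 0, 3, 0, 0, 0], [0, 0, 2, 0, 0, 0], [0, 0, 2, 0, 0, 0], [0, 0, 0, 0, 0, 0]]
  ]
}}

```text
time: 5.8
position: [0.4686, 0.0896, 0.0952]
tool_rot: [0.194, 0.981, -0.0, -0.0]
ft_force: [0.6, 0.0, 0.4]
grip_width: 0.0005
grip_force: 0.0
```

{"name": "drive_tool", "arguments": {
  "deltas": [
    [[0, 0, 2, 0, 0, 0], [0, 0, 2, 0, 0, 0], [0, 0, 1.5, 0, 0, 0], [0, 0, 1.5, 0, 0, 0], [0, 0, 1.5, 0, 0, 0], [0, 0, 1.5, 0, 0, 0], [0, 0, 1.5, 0, 0, 0], [0, 0, 0, 0, 0, 0]]
  ]
}}

```text
time: 6.47
position: [0.4686, 0.0899, 0.0841]
tool_rot: [0.194, 0.981, -0.0, 0.0]
ft_force: [1.0, -0.2, 0.7]
grip_width: 0.0004
grip_force: 0.7
```

{"name": "drive_tool", "arguments": {
  "deltas": [
    [[0, 0, 1.5, 0, 0, 0], [0, 0, 1.5, 0, 0, 0], [0, 0, 1, 0, 0, 0], [0, 0, 1, 0, 0, 0], [0, 0, 1, 0, 0, 0], [0, 0, 0, 0, 0, 0]]
  ]
}}

```text
time: 6.97
position: [0.4686, 0.09, 0.078]
tool_rot: [0.194, 0.981, 0.0, 0.0]
ft_force: [0.3, -0.0, 0.9]
grip_width: 0.0005
grip_force: 0.7
```

{"name": "drive_tool", "arguments": {
  "deltas": [
    [[0, 0, 0.5, 0, 0, 0], [0, 0, 0.5, 0, 0, 0], [0, 0, 0, 0, 0, 0]]
  ]
}}

```text
time: 7.22
position: [0.4686, 0.09, 0.0774]
tool_rot: [0.194, 0.981, -0.0, 0.0]
ft_force: [0.6, -1.3, 4.7]
grip_width: 0.0006
grip_force: 2.4
```

{"name": "drive_tool", "arguments": {
  "deltas": [
    [[0, 0, 0.5, 0, 0, 0], [0, 0, 0.5, 0, 0, 0], [0, 0, 0, 0, 0, 0]]
  ]
}}

```text
time: 7.47
position: [0.4686, 0.09, 0.0773]
tool_rot: [0.194, 0.981, 0.0, 0.0]
ft_force: [-1.8, -0.9, 12.6]
grip_width: 0.0006
grip_force: 6.8
```

{"name": "drive_tool", "arguments": {
  "deltas": [
    [[0, 0, 0.5, 0, 0, 0], [0, 0, 0.2, 0, 0, 0], [0, 0, 0, 0, 0, 0]]
  ]
}}

```text
time: 7.72
position: [0.4687, 0.09, 0.0773]
tool_rot: [0.194, 0.981, 0.0, 0.001]
ft_force: [-2.2, -2.0, 19.9]
grip_width: 0.0005
grip_force: 9.9
```

Medium is home: same stop height, force rising to 20 N. Moving to the small.

{"name": "drive_tool", "arguments": {
  "deltas": [
    [[0, 0, -10, 0, 0, 0], [0, 0, -30, 0, 0, 0], [-20, -23.9, 0, 0, 0, 0], [-20, -23.9, 0, 0, 0, 0], [-20, -23.9, 0, 0, 0, 0], [-20, -23.9, 0, 0, 0, 0], [-20, -23.9, 0, 0, 0, 0], [0, 0, 0, 0, 0, 0]]
  ]
}}

```text
time: 8.38
position: [0.5191, -0.0636, 0.1157]
tool_rot: [0.196, 0.981, -0.001, 0.003]
ft_force: [-0.1, -0.1, -0.3]
grip_width: 0.0004
grip_force: 0.0
```

{"name": "drive_tool", "arguments": {
  "deltas": [
    [[0, 0, 5, 0, 0, 0], [0, 0, 5, 0, 0, 0], [0, 0, 4, 0, 0, 0], [0, 0, 3, 0, 0, 0], [0, 0, 2, 0, 0, 0], [0, 0, 0, 0, 0, 0]]
  ]
}}

```text
time: 8.88
position: [0.5149, -0.0575, 0.0959]
tool_rot: [0.193, 0.981, 0.0, -0.001]
ft_force: [0.6, -0.7, 0.4]
grip_width: 0.0005
grip_force: 0.0
```

```bash
python3 - <<'E'
from h import *
from rig import sensors,eyes
print(tgt(sensors.get_obs(),(.5155,-.0586),.073))
s=eyes.camera("side")["img"]; cv2.imwrite("pics/s2.png",cv2.resize(s[170:350,220:460],None,fx=3,fy=3,interpolation=cv2.INTER_CUBIC)[:,:,::-1])
E
```

```text
[-0.9 -0.8  0.9]
```

View pics/s2.png

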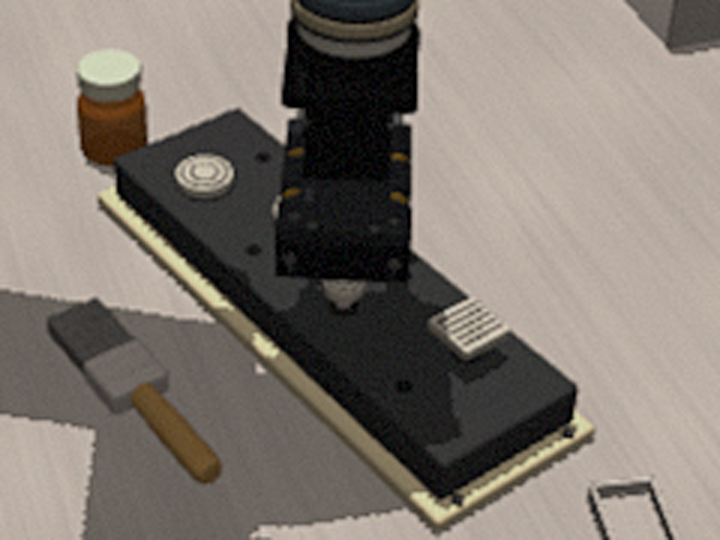

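The crop shows the medium at (204,175) flush on the bar. The square at (468,325) is still standing, and the gripper is over the small at (343,290). Pressing the small.

{"name": "drive_tool", "arguments": {
  "deltas": [
    [[0, 0, 2, 0, 0, 0], [0, 0, 2, 0, 0, 0], [0, 0, 1.5, 0, 0, 0], [0, 0, 1.5, 0, 0, 0], [0, 0, 1.5, 0, 0, 0], [0, 0, 1.5, 0, 0, 0], [0, 0, 1.5, 0, 0, 0], [0, 0, 0, 0, 0, 0]]
  ]
}}

```text
time: 9.6
position: [0.5156, -0.0586, 0.085]
tool_rot: [0.194, 0.981, 0.0, 0.0]
ft_force: [-0.7, 0.1, 1.7]
grip_width: 0.0009
grip_force: 0.9
```

{"name": "drive_tool", "arguments": {
  "deltas": [
    [[0, 0, 1.5, 0, 0, 0], [0, 0, 1.5, 0, 0, 0], [0, 0, 1, 0, 0, 0], [0, 0, 1, 0, 0, 0], [0, 0, 1, 0, 0, 0], [0, 0, 0, 0, 0, 0]]
  ]
}}

```text
time: 10.1
position: [0.5156, -0.0586, 0.0788]
tool_rot: [0.194, 0.981, 0.0, 0.0]
ft_force: [-0.3, 0.3, 1.6]
grip_width: 0.001
grip_force: 0.9
```

{"name": "drive_tool", "arguments": {
  "deltas": [
    [[0, 0, 0.5, 0, 0, 0], [0, 0, 0.5, 0, 0, 0], [0, 0, 0.5, 0, 0, 0], [0, 0, 0, 0, 0, 0]]
  ]
}}

```text
time: 10.43
position: [0.5156, -0.0586, 0.0775]
tool_rot: [0.194, 0.981, 0.0, 0.0]
ft_force: [-1.4, 0.6, 2.2]
grip_width: 0.0006
grip_force: 1.4
```

{"name": "drive_tool", "arguments": {
  "deltas": [
    [[0, 0, 0.5, 0, 0, 0], [0, 0, 0.5, 0, 0, 0], [0, 0, 0, 0, 0, 0]]
  ]
}}

```text
time: 10.68
position: [0.5157, -0.0586, 0.0774]
tool_rot: [0.194, 0.981, -0.0, 0.0]
ft_force: [-1.1, 1.4, 10.1]
grip_width: 0.0003
grip_force: 5.0
```

{"name": "drive_tool", "arguments": {
  "deltas": [
    [[0, 0, 0.5, 0, 0, 0], [0, 0, 0.5, 0, 0, 0], [0, 0, 0, 0, 0, 0]]
  ]
}}

```text
time: 10.93
position: [0.5157, -0.0585, 0.0773]
tool_rot: [0.194, 0.981, -0.0, 0.0]
ft_force: [-3.9, 2.2, 17.4]
grip_width: 0.0004
grip_force: 8.7
```

Small is home. Retracting up and away toward the far side for a final look.

{"name": "drive_tool", "arguments": {
  "deltas": [
    [[0, 0, -10, 0, 0, 0], [0, 0, -30, 0, 0, 0], [0, 0, -40, 0, 0, 0], [0, 0, -40, 0, 0, 0], [0, 0, -40, 0, 0, 0], [-20, 30, 0, 0, 0, 0], [-20, 30, 0, 0, 0, 0], [-20, 30, 0, 0, 0, 0]]
  ]
}}

```text
time: 11.6
position: [0.6064, 0.0022, 0.2372]
tool_rot: [0.194, 0.981, -0.0, 0.001]
ft_force: [0.8, -0.9, 0.8]
grip_width: 0.0004
grip_force: 0.0
```

{"name": "drive_tool", "arguments": {
  "deltas": [
    [[-20, 30, 0, 0, 0, 0], [-20, 30, 0, 0, 0, 0], [-20, 30, 0, 0, 0, 0], [-10, 15, 0, 0, 0, 0], [0, 0, 0, 0, 0, 0], [0, 0, 0, 0, 0, 0], [0, 0, 0, 0, 0, 0], [0, 0, 0, 0, 0, 0]]
  ]
}}

```text
time: 12.27
position: [0.7087, 0.0716, 0.2353]
tool_rot: [0.194, 0.981, -0.0, -0.001]
ft_force: [-0.3, -0.1, 0.2]
grip_width: 0.0006
grip_force: 0.0
```

```bash
python3 - <<'E'
from h import *
from rig import sensors,eyes
o=sensors.get_obs(); print(o["time"],o["position"],o["ft_force"])
s=eyes.camera("side")["img"]; cv2.imwrite("pics/s3.png",cv2.resize(s[170:370,220:460],None,fx=3,fy=3,interpolation=cv2.INTER_CUBIC)[:,:,::-1])
E
```

```text
12.2667 [0.70868353 0.07156035 0.23526884] [-0.34460401 -0.07004188  0.24220228]
```

View pics/s3.png

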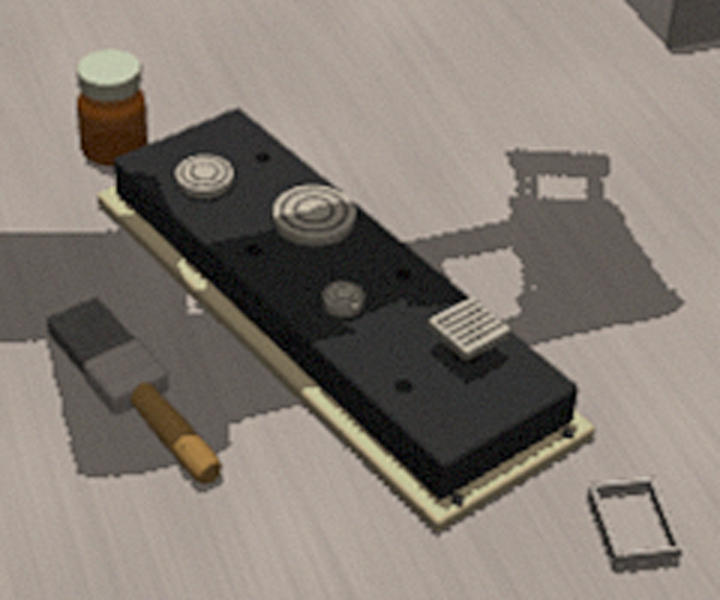

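The final view shows the medium (204,176), large (315,213) and small (344,299) flush on the bar. The square (468,328) still stands, and the jar, brush and mould have not moved.

```bash
python3 -c "
from rig import ticket
print(ticket.hand_in())"
```

```text
the job is handed in; nothing more can be done
None
```

I tapped the large, medium and small round chucks home in that order, left the square standing and everything else untouched, and handed the job in at about 12.3 s; no verdict was returned.

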